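# Free the sagging gate bolt of the specimen pen and hold the gate ajar

## Robot

A 7-joint arm with a two-finger parallel gripper is mounted at the origin on the work surface. World frame = base frame: x ahead of the robot, y to its left, z up, the work surface at z = 0. Lengths are in m, angles in rad, forces in N, time in s.
With the tool pointing down it reaches from about 0.35 to 0.9 m from the base axis. Payload 19.9 kg.
Tool frame: the origin (TCP) lies midway between the tips of the shut fingers; the grasp point (between the pads) lies 19 mm behind it (ctrl.grasp_offset is the distance from the TCP to the grasp point, in m); z points along the fingers, y is the line along which they close (so a half turn about z gives the same grasp; the last joint's range is limited). The gripper opens to 94 mm and grips with 3 to 60 N. Pads are 16 mm wide; open, the fingers measure 119 mm over their backs; the gripper's body (75 mm by 177 mm) begins 78 mm behind the grasp point.
Start: joints at [-0.042, 0.417, -0.01, 1.614, 0.005, 1.111, -0.053], TCP at [0.625, 0, 0.205] pointing down, gripper open.
Joint ranges: [-2.81, 2.81], [-0.39, 2.02], [-1.27, 1.25], [0.06, 2.57], [-1.19, 4.33], [0.19, 2], [-2.82, 2.82]. Speed limits (rad/s): [1.89, 1.89, 2.39, 2.39, 3.01, 3.01, 3.01].

## Interface

Orientations are given as a 3x3 rotation matrix whose columns are the frame's x, y, z axes.
In Python, from station import ctrl, viewer gives the robot as it stands.
- The arm moves only by the tool apply_moves, never from a script. Its argument "moves" is a list of rows, each an object of numbers: "jaw": the opening, from -1 (shut) to 1 (fully open); "x", "y", "z": the shift along the tool's x, y, z in cm; "turn": the turn about the tool's z in rad. A call has 1 to 20 rows; each row shifts and turns the commanded pose from where the row before left it, along the tool's axes as they then stand; what a row does not reach is not made up. A row lasts 1/8 s, in which the tool goes at most 62.5 mm and 10.7 degrees, less where a joint would pass 70% of its speed; a pose out of reach is approached as far as the arm can. A call with a gripper value outside its range is refused whole. The fingers move at their own pace and stop on an object; "force" is the grip in N (left out, the last holds). Time passes only in rows, so rows that do not move let the fingers close. It gives the time, the measured TCP pose, the force, the opening and the grip force at its end, in the units of the state.
- ctrl.sense(): the state, without advancing time (a new reading comes with each control period).
- viewer.snapshot(name): name is "scene" or "side" or "wrist"; returns a dict with "image" (384x512x3 uint8, blue, green, red), "fx", "fy", "cx", "cy" (pixels), "k1" (the pictures are not rectified: a ray, as slopes to the right and down, at radius r is drawn at 1 + k1 r^2 times it, then the intrinsics apply), "view" (4x4, takes a point from world to camera coordinates); the wrist camera has in their place "tool_from_camera" (4x4, takes a point from camera to tool coordinates, whose origin is the TCP and whose axes are the flange's). Camera axes: x right, y up, looking along -z (the intrinsics and any distortion apply to the point x, -y, -z); pixel columns grow to the right and rows downward; lengths in m; the calibration is good to about 2 mm. A picture is of the moment at which its call begins: read the wrist's pose just before it. There is no depth.
- ctrl.sign_off(): hands the job in; it is judged then, once.
The state is a dict: "clock": time; "joint_positions": joint angles; "qvel": joint speeds; "tau": joint torques, N m; "tool_pos": TCP position; "ee_rot": TCP orientation; "wrist_force": force on the tool from outside, world axes, zero at the start; "ft_torque": the same for the moment, N m; "finger_gap": opening from 0.0 (shut) to 1.0 (fully open); "grip_force": force on a finger pad.
Only numpy, scipy, OpenCV 4.12 (cv2) and the standard library are available. Lean on these libraries where they do the work, as an engineer would, in place of code of your own. Each camera call takes 0.05 s, during which the arm holds its last target. There are 200 camera calls.

## Task

The small self-closing gate of the specimen pen is bolted shut, and the bolt has sagged so that its turned-down nose catches behind the bent-up lip of the keeper. Take the bolt by its upright knob, lift it over the lip while drawing it back out of the keeper, then with the knob still in hand pull the gate ajar by about 80 mm at its free edge. Finish while still holding the gate there by the knob, bolt drawn, so that the specimen jars can be got at; do not disturb the jars, the lens or the mouse.

Things in the scene. Friction and masses are not known exactly. Their poses are not given: they have to be found in the camera images.
- pen: Fixed low open-topped pen on a black plate. Origin: on the table under the middle of the gate line. +x from the gate into the pen, away from the robot; +y along the gate line, hinge to keeper; z up. Plate 8 mm thick, x -45 to 270, y -153 to 173 mm; other walls 92 mm high; gate posts (y -147 to -127, 130 to 166) 140 mm high. Gate between the posts: 240 mm wide, 12 mm thick, top edge at 140 mm.
- gate (a joint): Gate angle (rad) about its vertical hinge: 0 shut; grows as the free edge swings out of the pen towards the robot (counter-clockwise from above), to 1.3. A spring closes it: 0.3 N m at 0 plus 0.5 N m per rad. 80 mm of opening at the free edge is 0.34 rad. With the bolt in the keeper it opens no more than about 0.02.
- gate_hinge (a point): Point on the gate's vertical hinge axis, 115 mm above the table, at x 0, y -122 mm of the pen.
- gate_edge (a point): Top corner of the gate's free edge, 241 mm from the hinge axis, 140 mm above the table; moves with the gate.
- bolt: Steel barrel bolt on the gate's robot side: level rod 12 mm thick, 225 mm long, along the gate, in two over-tall loops whose tops are level with the gate's top edge; it carries the upright knob and, at the keeper end, the nose. Origin on the rod axis under the knob, 115 mm above the table when sagged; undrawn at x -20, y +55 mm of the pen. Its +y runs from hinge to keeper. 0.18 to 0.35 kg.
- knob (a point): Centre of the bolt's upright steel knob, where to grip: vertical cylinder 18 mm in diameter, 40 mm high, under a flange 24 mm wide and 4 mm thick. The point is midway up the cylinder, straight above the rod axis, 168 mm above the table when sagged, 28 mm above the gate's top edge. Moves with the bolt (draw and lift) and with the gate.
- nose (a point): Middle of the underside of the bolt's turned-down nose: 8 mm long along the bolt, 10 mm wide, reaching 11 mm below the rod's underside; 98 mm above the table when sagged. It is 96 mm from the knob axis towards the keeper, at the very end of the rod (end face 4 mm beyond this point).
- bolt_draw (a joint): How far the bolt is drawn along itself towards the hinge (m): 0 fully in the keeper, 0.045 at the stop; starts at 0 to 0.005. Friction about 1.5 N, no spring. The rod's end is out of the keeper (lip and cheek) once drawn 0.022 to 0.028, depending on the keeper's place; 0.04 is well clear.
- bolt_lift (a joint): How far the bolt is lifted in its loops (m): 0 sagged, 0.014 at the stop. It drops by its weight when let go. Unless the nose is raised above the lip the bolt can be drawn only 6 to 12 mm. Clearing the lip takes a lift of 0.0055 to 0.0095, depending on the keeper's height.
- keeper: Steel keeper fixed to the post beside the gate's free edge. Origin: middle of the top edge of its bent-up lip, which stands across the nose's path, 5 mm thick along the bolt, 20 mm wide. Its height is 103.5 to 107.5 mm above the table, its place y 132.5 to 138.5 mm of the pen; axes as the pen's. A cheek plate 10 to 14 mm in front (-x), y -5 to +30, top 33 mm above the lip's, keeps the gate shut.
- jar_a_mid (a point): Middle of a closed specimen jar, 52 mm wide, 75 mm high, standing in the pen. Leave alone.
- jar_b_mid (a point): Middle of a second such jar in the pen. Leave alone.
- objective_mid (a point): Middle of a steel microscope lens, 48 mm wide, 60 mm high, standing on the table to the right of the pen. Leave alone.
- mouse_mid (a point): Middle of a black computer mouse, 100 x 58 x 35 mm, on the table to the left. Leave alone.

How it is judged:
By the outcome, as a careful person would: the job done as asked, in the order asked, and still so for the second after the job is handed in, while the arm keeps its last pose, push and grip.
It also fails if it takes over 30 s, if anything falls off the work surface, if the arm or the gripper's body presses on something with over 40 N, if the wrist force passes 120 N, or if a joint passes its speed limit or range.

## Working session

There is one attempt and no reset: what is moved stays moved. The work goes in short steps, Python scripts to look and compute and a tool call to move; the robot and the scene stay as the last step left them, time stands still between calls to the robot, and variables do not carry over. Pictures are saved under pics/ and viewed, at most 10 in all, crops included, and the job is handed in when it is done.

Besides the shell and the picture viewer there is one more tool, called after "Call:" as name(argument=value, ...), one argument or row to a line, values as JSON. apply_moves: Moves the arm, as the interface text tells. Its arguments: {"type":"object","properties":{"moves":{"type":"array","items":{"type":"object","properties":{"jaw":{"type":"number"},"x":{"type":"number"},"y":{"type":"number"},"z":{"type":"number"},"turn":{"type":"number"}}}},"force":{"type":"number"}},"required":["moves"]}

```bash
mkdir -p pics; ls; python3 - <<'E'
from station import ctrl, viewer
import cv2,numpy as np
s=ctrl.sense(); print(s)
for n in ("scene","side","wrist"):
    d=viewer.snapshot(n); cv2.imwrite(f"pics/{n}0.png",d["image"]); np.save(f"pics/{n}0.npy",{k:v for k,v in d.items() if k!="image"},allow_pickle=True)
    print(n,{k:np.round(v,4).tolist() for k,v in d.items() if k!="image"})
a=[cv2.imread(f"pics/{n}0.png") for n in("scene","side","wrist")]
E
```

```text
pics
{'clock': 0.0, 'joint_positions': array([-0.04150274,  0.41795824, -0.01030288,  1.61417716,  0.0046769 ,
        1.11072123, -0.05297614]), 'qvel': array([ 0.00071711, -0.00089668, -0.0001743 ,  0.00086255, -0.00046771,
       -0.00049632,  0.00113234]), 'tau': array([ 3.52895018e-03, -8.51262331e+01,  6.40313700e-01, -4.25991547e+01,
       -4.87577857e-02,  1.87510403e-02,  1.73272206e-04]), 'tool_pos': array([ 6.24611825e-01, -4.98256147e-06,  2.04833858e-01]), 'ee_rot': array([[-2.45320827e-05,  9.99999234e-01, -1.23787339e-03],
       [ 9.99999997e-01,  2.44431451e-05, -7.18621699e-05],
       [-7.18318573e-05, -1.23787514e-03, -9.99999231e-01]]), 'wrist_force': array([ 0.107273  , -1.66355213, -0.06510664]), 'ft_torque': array([-0.01911451,  0.00438442,  0.03053646]), 'grip_force': 0.0, 'finger_gap': 0.9993722592247063}
scene {'fx': 395.3591, 'fy': 395.3591, 'cx': 258.5824, 'cy': 201.5329, 'k1': -0.122, 'view': [[0.7984, 0.6019, -0.0171, -0.5423], [-0.4916, 0.6679, 0.5588, 0.2], [0.3478, -0.4377, 0.8291, -1.236], [0.0, 0.0, 0.0, 1.0]]}
side {'fx': 367.4214, 'fy': 367.4214, 'cx': 252.8137, 'cy': 189.6449, 'k1': -0.0986, 'view': [[-0.909, -0.4166, 0.0126, 0.5806], [0.2285, -0.4728, 0.851, -0.2134], [-0.3486, 0.7765, 0.5249, -0.7588], [0.0, 0.0, 0.0, 1.0]]}
wrist {'fx': 286.7433, 'fy': 286.7433, 'cx': 259.0988, 'cy': 196.1387, 'k1': -0.0519, 'tool_from_camera': [[-0.0008, 0.9604, 0.2786, 0.0827], [1.0, 0.0009, -0.0001, 0.0011], [-0.0004, 0.2786, -0.9604, -0.1785], [0.0, 0.0, 0.0, 1.0]]}
```

View pics/scene0.png

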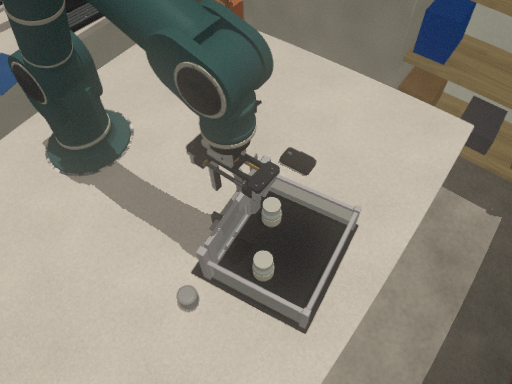

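View pics/side0.png

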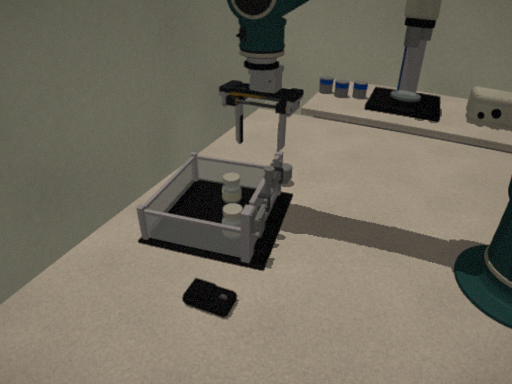

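View pics/wrist0.png

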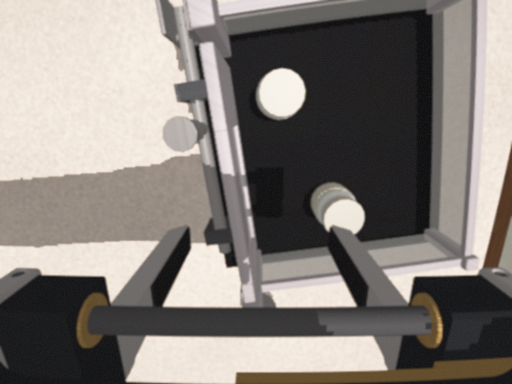

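```bash
cat > h.py <<'E'
import numpy as np,cv2
def load(n): return np.load(f"pics/{n}.npy",allow_pickle=True).item()
def ray(d,px,s=None):
    K=np.array([[d["fx"],0,d["cx"]],[0,d["fy"],d["cy"]],[0,0,1]])
    u=cv2.undistortPoints(np.array([[px]],float),K,np.array([d["k1"],0,0,0.]))[0,0]
    v=np.array([u[0],-u[1],-1])
    if "view" in d: M=np.linalg.inv(d["view"])
    else:
        T=np.eye(4);T[:3,:3]=s["ee_rot"];T[:3,3]=s["tool_pos"];M=T@d["tool_from_camera"]
    return M[:3,3],M[:3,:3]@v
def onz(d,px,z,s=None):
    o,v=ray(d,px,s);return o+v*(z-o[2])/v[2]
E
python3 - <<'E'
import cv2
i=cv2.imread("pics/wrist0.png")[0:310,140:290]
a=cv2.resize(i[:155],None,fx=4,fy=4,interpolation=2)[:600]
cv2.imwrite("pics/w0c.png",cv2.resize(i,(0,0),fx=1.9,fy=1.9,interpolation=2))
b=cv2.imread("pics/scene0.png")[140:290,180:290]
b=cv2.resize(b,None,fx=3.9,fy=3.9,interpolation=2)
c=cv2.resize(i,None,fx=1.88,fy=1.88,interpolation=2)
import numpy as np
o=np.zeros((590,800,3),np.uint8);o[:583,:282]=c[:583];o[:585,290:719]=b[:585]
cv2.imwrite("pics/c0.png",o);print(c.shape,b.shape)
E
```

```text
(583, 282, 3) (585, 429, 3)
```

View pics/c0.png

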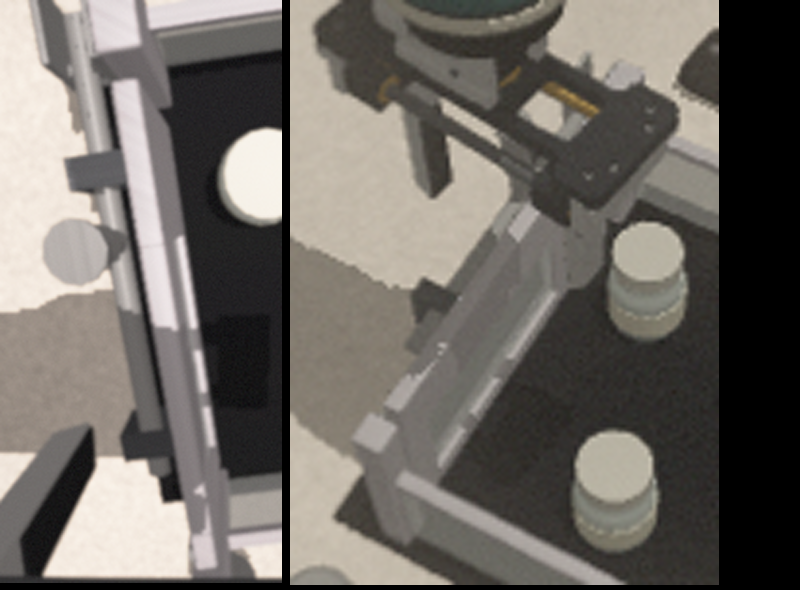

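```bash
python3 - <<'E'
from h import *
from station import ctrl
s=ctrl.sense();d=load("wrist0")
f=lambda a,b,z:onz(d,(140+a/1.88,b/1.88),z,s)
k=f(76,251,.192);A=f(113,82,.14);B=f(155,330,.14);C=f(193,540,.14);D=f(140,80,.14)
print(k,A,B,C,D)
for P,Q in((A,B),(B,C),(A,C)):
    w=P-Q;print(np.arctan2(-w[0],w[1]))
# rod right line z=.115
P=f(95,80,.121);Q=f(152,430,.121);w=P-Q;print(P,Q,np.arctan2(-w[0],w[1]))
# two-view: knob flange hidden? project knob into side
dd=load("side0")
E
```

```text
[0.57408487 0.07012156 0.192     ] [0.57998836 0.13564351 0.14      ] [0.59400751 0.03071589 0.14      ] [ 0.60959148 -0.08084487  0.14      ] [0.59121704 0.13629115 0.14      ]
0.1328211538846272
0.13879228331595087
0.13589941233241037
[0.56837284 0.14070445 0.121     ] [ 0.58796711 -0.02690005  0.121     ] 0.11637950252933736
```

Call:
apply_moves(
  moves=[
    {"jaw": 0.2,"x": 1.75,"y": -1.26},
    {"jaw": 0.2,"x": 1.75,"y": -1.26},
    {"jaw": 0.2,"x": 1.75,"y": -1.26},
    {"jaw": 0.2,"x": 1.75,"y": -1.26},
    {"jaw": 0.2,"turn": -0.065},
    {"jaw": 0.2,"turn": -0.065},
    {"jaw": 0.2},
    {"jaw": 0.2},
  ],
  force=30,
)

```text
invalid input at $.moves[0]: expected keys jaw, x, y, z, turn
```

```bash
python3 - <<'E'
from h import *
from station import ctrl, viewer
s=ctrl.sense();d=viewer.snapshot("wrist");im=d.pop("image");np.save("pics/w1.npy",d,allow_pickle=True)
print(s["clock"],s["tool_pos"],s["ee_rot"],s["finger_gap"],s["wrist_force"])
cv2.imwrite("pics/w1.png",im)
e=viewer.snapshot("side");im2=e.pop("image");np.save("pics/s1.npy",e,allow_pickle=True)
o=np.zeros((600,800,3),np.uint8)
o[:384,:512]=im;c=cv2.resize(im2[120:270,210:305],None,fx=3,fy=4,interpolation=2);c=cv2.resize(im2[120:270,210:305],None,fx=3,fy=3,interpolation=2)
o[:450,515:800]=c;cv2.imwrite("pics/c1.png",o)
E
```

```text
0.15 [ 6.24704974e-01 -1.00750999e-05  2.04971567e-01] [[-3.20339413e-05  9.99999548e-01 -9.50648642e-04]
 [ 9.99999996e-01  3.19525011e-05 -8.56831317e-05]
 [-8.56527173e-05 -9.50651383e-04 -9.99999544e-01]] 1.000936583446382 [ 0.34830758 -0.13628505  0.75105912]
```

View pics/c1.png

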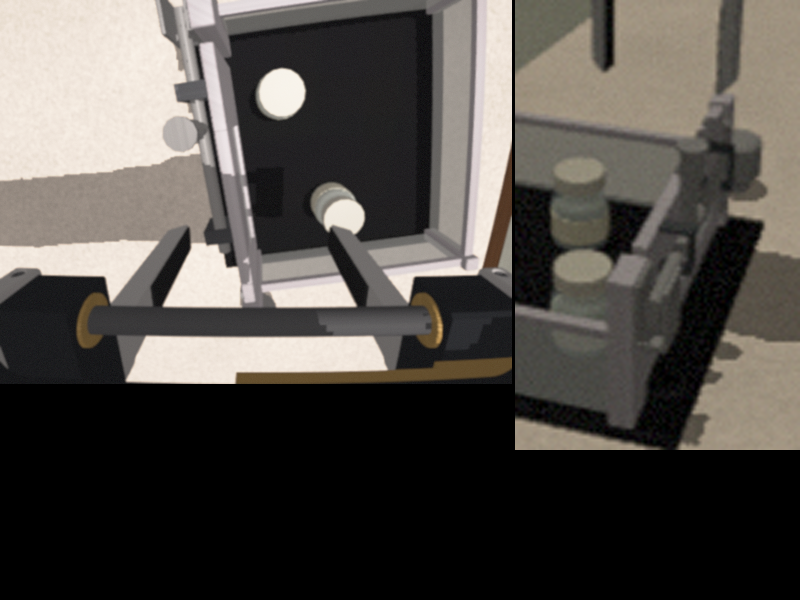

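All keys are required, so the arm had not moved. In the picture the knob flange is at wrist (180,133) and side (269,168).

Call:
apply_moves(
  moves=[
    {"jaw": 0.2,"x": 1.75,"y": -1.26,"z": 0,"turn": 0},
    {"jaw": 0.2,"x": 1.75,"y": -1.26,"z": 0,"turn": 0},
    {"jaw": 0.2,"x": 1.75,"y": -1.26,"z": 0,"turn": 0},
    {"jaw": 0.2,"x": 1.75,"y": -1.26,"z": 0,"turn": 0},
    {"jaw": 0.2,"x": 0,"y": 0,"z": 0,"turn": -0.065},
    {"jaw": 0.2,"x": 0,"y": 0,"z": 0,"turn": -0.065},
    {"jaw": 0.2,"x": 0,"y": 0,"z": 0,"turn": 0},
    {"jaw": 0.2,"x": 0,"y": 0,"z": 0,"turn": 0},
  ],
  force=30,
)

```text
clock: 1.25
tool_pos: [0.5744, 0.0704, 0.2054]
ee_rot: [[-0.128, 0.992, -0.0], [0.992, 0.128, -0.0], [-0.0, -0.0, -1.0]]
wrist_force: [-0.1, 0.4, -0.1]
finger_gap: 0.6
grip_force: 0.0
```

```bash
python3 - <<'E'
from h import *
from station import ctrl, viewer
s=ctrl.sense();d=viewer.snapshot("wrist");im=d.pop("image");np.save("pics/w2.npy",d,allow_pickle=True)
print(s["clock"],s["tool_pos"],s["ee_rot"],s["finger_gap"],s["wrist_force"])
print("side check",onz(load("s1"),(269.3,168.3),.192))
e=viewer.snapshot("side");im2=e.pop("image")
o=np.zeros((600,800,3),np.uint8)
o[:384,:512]=im;c=cv2.resize(im2[100:270,210:305],None,fx=3,fy=3,interpolation=2)
o[:510,515:800]=c;cv2.imwrite("pics/c2.png",o)
E
```

```text
1.25 [0.57436178 0.07036972 0.20544721] [[-1.28395542e-01  9.91723035e-01 -7.57210778e-05]
 [ 9.91723038e-01  1.28395542e-01 -1.28220798e-05]
 [-2.99370306e-06 -7.67406352e-05 -9.99999997e-01]] 0.5999913344619562 [-0.10624654  0.41002304 -0.13672656]
side check [0.56931838 0.07077106 0.192     ]
```

View pics/c2.png

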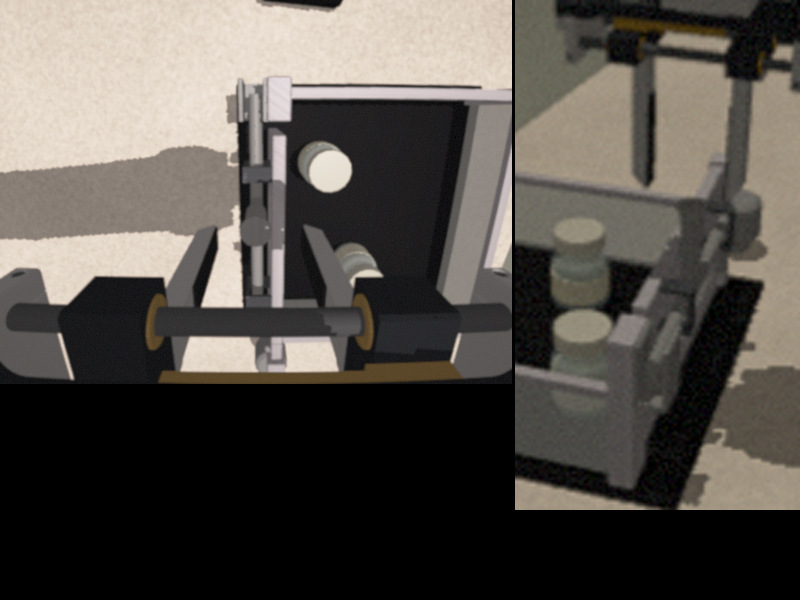

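The flange is at wrist (256,226) between fingertips at (216,230) and (305,228), and the gate lies parallel to the tool's x axis.

```bash
python3 - <<'E'
from h import *
from station import ctrl
s=ctrl.sense();d=load("w2")
k=onz(d,(256,226),.192,s);print(k, (s["ee_rot"].T@(k-s["tool_pos"]))*100)
for z in (.2054,): print([s["ee_rot"].T@(onz(d,p,z,s)-s["tool_pos"])*100 for p in((216,230),(305,228))])
E
```

```text
[0.5729451 0.0745298 0.192    ] [ 0.45280004 -0.09529756  1.34536286]
[array([ 0.70841511, -2.77207451,  0.0055394 ]), array([0.8473956 , 3.20943067, 0.00511892])]
```

Call:
apply_moves(
  moves=[
    {"jaw": 0.2,"x": 0.2,"y": -0.15,"z": 0,"turn": 0},
    {"jaw": 0.2,"x": 0,"y": 0,"z": 1.5,"turn": 0},
    {"jaw": 0.2,"x": 0,"y": 0,"z": 1.5,"turn": 0},
    {"jaw": 0.2,"x": 0,"y": 0,"z": 1.5,"turn": 0},
    {"jaw": 0.2,"x": 0,"y": 0,"z": 1.1,"turn": 0},
    {"jaw": 0.2,"x": 0,"y": 0,"z": 0,"turn": 0},
    {"jaw": -0.3,"x": 0,"y": 0,"z": 0,"turn": 0},
    {"jaw": -0.6,"x": 0,"y": 0,"z": 0,"turn": 0},
    {"jaw": -1,"x": 0,"y": 0,"z": 0,"turn": 0},
    {"jaw": -1,"x": 0,"y": 0,"z": 0,"turn": 0},
    {"jaw": -1,"x": 0,"y": 0,"z": 0,"turn": 0},
    {"jaw": -1,"x": 0,"y": 0,"z": 0,"turn": 0},
  ],
  force=30,
)

```text
clock: 2.85
tool_pos: [0.5722, 0.0718, 0.1496]
ee_rot: [[-0.13, 0.992, -0.001], [0.992, 0.13, -0.0], [-0.0, -0.001, -1.0]]
wrist_force: [-7.7, -0.2, 4.5]
finger_gap: 0.238
grip_force: 30.0
```

```bash
python3 - <<'E'
from h import *
from station import ctrl, viewer
s=ctrl.sense();print(s["tool_pos"],s["ee_rot"][:,1],s["finger_gap"],s["ft_torque"],s["wrist_force"])
im=viewer.snapshot("wrist")["image"];im2=viewer.snapshot("side")["image"]
o=np.zeros((600,800,3),np.uint8)
a=cv2.resize(im[100:340,170:350],None,fx=2.4,fy=2.4,interpolation=2);o[:a.shape[0],:a.shape[1]]=a
c=cv2.resize(im2[110:230,225:315],None,fx=4,fy=4,interpolation=2);o[:480,440:800]=c;cv2.imwrite("pics/c3.png",o)
E
```

```text
[0.57216222 0.07175502 0.14957213] [ 0.99155717  0.12966309 -0.00136111] 0.2377877378056734 [-0.11815169  1.49897994  0.03479273] [-7.73755805 -0.16982917  4.52819197]
```

View pics/c3.png

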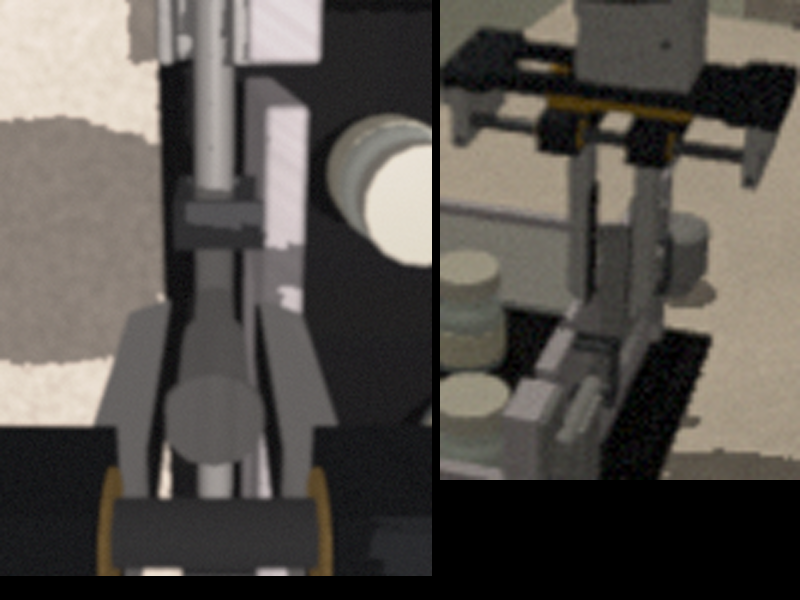

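The left finger touches the flange edge near (168,420) and the knob sits between both fingers, well in hand. I'll relieve the sideways load and lift.

Call:
apply_moves(
  moves=[
    {"jaw": -1,"x": 0,"y": -0.1,"z": 0,"turn": 0},
    {"jaw": -1,"x": 0,"y": 0,"z": -0.3,"turn": 0},
    {"jaw": -1,"x": 0,"y": 0,"z": -0.3,"turn": 0},
    {"jaw": -1,"x": 0,"y": 0,"z": -0.3,"turn": 0},
    {"jaw": -1,"x": 0,"y": 0,"z": -0.25,"turn": 0},
    {"jaw": -1,"x": 0,"y": 0,"z": 0,"turn": 0},
    {"jaw": -1,"x": 0,"y": 0,"z": 0,"turn": 0},
  ],
  force=40,
)

```text
clock: 3.82
tool_pos: [0.5717, 0.0717, 0.1608]
ee_rot: [[-0.13, 0.992, -0.0], [0.992, 0.13, -0.0], [0.0, -0.0, -1.0]]
wrist_force: [-2.4, 0.6, -2.1]
finger_gap: 0.236
grip_force: 40.0
```

Call:
apply_moves(
  moves=[
    {"jaw": -1,"x": -0.5,"y": 0,"z": 0,"turn": 0},
    {"jaw": -1,"x": -0.5,"y": 0,"z": 0,"turn": 0},
    {"jaw": -1,"x": -0.5,"y": 0,"z": 0,"turn": 0},
    {"jaw": -1,"x": -0.5,"y": 0,"z": 0,"turn": 0},
    {"jaw": -1,"x": -0.5,"y": 0,"z": 0,"turn": 0},
    {"jaw": -1,"x": -0.5,"y": 0,"z": 0,"turn": 0},
    {"jaw": -1,"x": -0.5,"y": 0,"z": 0,"turn": 0},
    {"jaw": -1,"x": -0.3,"y": 0,"z": 0,"turn": 0},
    {"jaw": -1,"x": 0,"y": 0,"z": 0,"turn": 0},
  ],
  force=40,
)

```text
clock: 4.95
tool_pos: [0.5769, 0.0334, 0.161]
ee_rot: [[-0.129, 0.992, 0.0], [0.992, 0.129, -0.0], [-0.0, 0.0, -1.0]]
wrist_force: [-2.2, -3.1, -1.8]
finger_gap: 0.231
grip_force: 40.0
```

```bash
python3 - <<'E'
from h import *
from station import ctrl, viewer
s=ctrl.sense();print(s["tool_pos"],s["wrist_force"])
im=viewer.snapshot("wrist")["image"];im2=viewer.snapshot("side")["image"]
o=np.zeros((600,800,3),np.uint8)
a=cv2.resize(im[40:280,170:350],None,fx=2.4,fy=2.4,interpolation=2);o[:a.shape[0],:a.shape[1]]=a
c=cv2.resize(im2[110:230,225:315],None,fx=4,fy=4,interpolation=2);o[:480,440:800]=c;cv2.imwrite("pics/c4.png",o)
E
```

```text
[0.57687838 0.03342622 0.16097172] [-2.24577731 -3.09027269 -1.81562288]
```

View pics/c4.png

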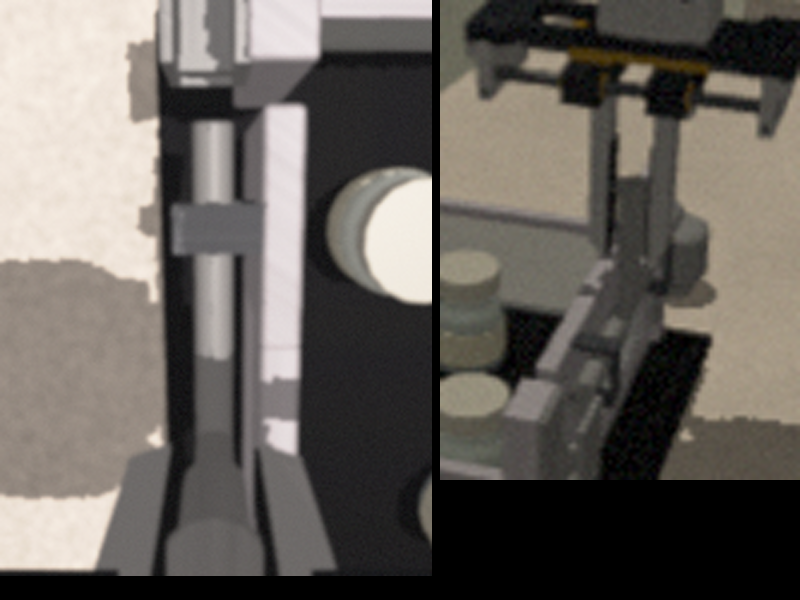

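The rod end, at (213,122), is clear of the keeper and lip, whose near edge is at about y=85. Next I draw slightly more and swing the gate along its arc.

Call:
apply_moves(
  moves=[
    {"jaw": -1,"x": -0.2,"y": 0,"z": 0,"turn": 0},
    {"jaw": -1,"x": -0.08,"y": -0.475,"z": 0,"turn": -0.0345},
    {"jaw": -1,"x": -0.08,"y": -0.475,"z": 0,"turn": -0.0345},
    {"jaw": -1,"x": -0.08,"y": -0.475,"z": 0,"turn": -0.0345},
    {"jaw": -1,"x": -0.08,"y": -0.475,"z": 0,"turn": -0.0345},
    {"jaw": -1,"x": -0.08,"y": -0.475,"z": 0,"turn": -0.0345},
    {"jaw": -1,"x": -0.08,"y": -0.475,"z": 0,"turn": -0.0345},
    {"jaw": -1,"x": -0.08,"y": -0.475,"z": 0,"turn": -0.0345},
    {"jaw": -1,"x": -0.08,"y": -0.475,"z": 0,"turn": -0.0345},
    {"jaw": -1,"x": -0.08,"y": -0.475,"z": 0,"turn": -0.0345},
    {"jaw": -1,"x": -0.08,"y": -0.475,"z": 0,"turn": -0.0345},
    {"jaw": -1,"x": 0,"y": 0,"z": 0,"turn": 0},
    {"jaw": -1,"x": 0,"y": 0,"z": 0,"turn": 0},
  ],
  force=40,
)

```text
clock: 6.68
tool_pos: [0.534, 0.0111, 0.1609]
ee_rot: [[-0.457, 0.889, 0.0], [0.889, 0.457, -0.0], [-0.0, -0.0, -1.0]]
wrist_force: [2.0, 1.8, -1.5]
finger_gap: 0.234
grip_force: 40.0
```

```bash
python3 - <<'E'
from h import *
from station import ctrl, viewer
s=ctrl.sense();print(s["tool_pos"],s["wrist_force"],s["ee_rot"][:,1])
d=viewer.snapshot("wrist");im=d.pop("image");np.save("pics/w5.npy",d,allow_pickle=True)
im2=viewer.snapshot("scene")["image"]
o=np.zeros((600,800,3),np.uint8)
o[:384,:512]=im
c=cv2.resize(im2[140:290,190:286],None,fx=3,fy=3,interpolation=2);o[:450,512:800]=c;cv2.imwrite("pics/c5.png",o)
E
```

```text
[0.53399708 0.0110573  0.1609492 ] [ 1.95407358  1.8389294  -1.4997689 ] [ 8.89490733e-01  4.56953209e-01 -1.07753187e-05]
```

View pics/c5.png

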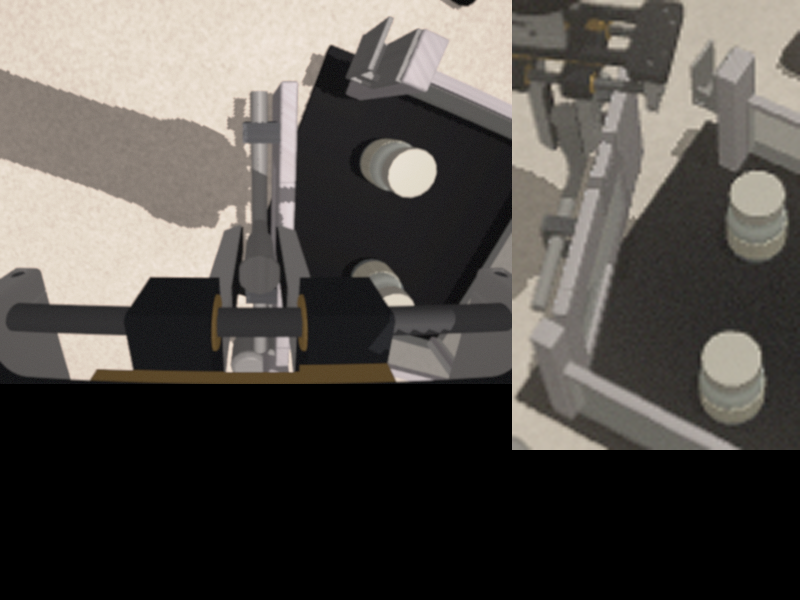

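The gate stands open, parallel to the gripper, with its free-edge corners at wrist (282,82) and (298,82). The jars look untouched.

```bash
python3 - <<'E'
from h import *
from station import ctrl
s=ctrl.sense();d=load("w5")
P=(onz(d,(282,82),.14,s)+onz(d,(298,82),.14,s))/2
c=np.array([.5856,.136,.14]);h=np.array([.617,-.1016])
a=lambda p:np.arctan2(-(p[0]-h[0]),p[1]-h[1])
print(P,np.linalg.norm(P-c),a(P)-a(c),np.linalg.norm(P[:2]-h), a(s["tool_pos"])-a([.5769,.0334]))
E
```

```text
[0.5069205  0.11178483 0.14      ] 0.08232155619757446 0.3448718522487705 0.24010535242438028 0.34603997066121334
```

The gate edge is open by 82 mm (0.345 rad). The knob is held and the bolt drawn, so I'm handing in.

```bash
python3 -c "
from station import ctrl
print(ctrl.sign_off())"
```

```text
the job is handed in; nothing more can be done
None
```

I lifted the bolt about 11 mm over the lip and drew it about 40 mm out of the keeper. The gate is held ajar by the knob at about 82 mm (0.345 rad), measured from the wrist camera. The jars, lens and mouse were not touched as far as the pictures show, and the job is handed in.

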